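# Walk the power unit home against its spring stops

### The job

Walk the heavy bench power unit forward, by alternate pushes on its two rear corners, until both spring plungers of the stop rail are pushed right in, and leave it standing there. Keep it facing the rail within about 10 degrees all the way and flat on the table, do not ram the stops, do not touch the sockets on its rear, and leave the other things on the table where they are.

Things in the scene. Friction and masses are not known exactly. Their poses are not given: they have to be found in the camera images.
- power_unit: grey sheet-steel box 140 mm deep (its x), 220 mm wide (y), 62 mm high, 2 to 3 kg, loose, too wide to grasp. Origin: centre of its underside; x points forward, from its rear (robot side) to its front; y to its left, z up. Its front starts 40 to 90 mm short of the plungers. Pushed at one rear corner it resists with 4 to 16 N at the finger and pivots about a point near its other side
- rear_sockets: black socket strip on the middle of the unit's rear face, fragile: 116 mm wide (58 mm to either side of the middle), 12 to 52 mm above the table, standing out 29 mm to the rear. Origin: on the rear face, 32 mm above the table; axes as the unit's
- rear_left_corner (a point): plain part of the unit's rear face where its left corner is pushed: 88 mm to the left of the middle, 30 mm above the table. The free flat reaches from the socket strip (58 mm from the middle) to the corner (110 mm). Axes as the unit's
- rear_right_corner (a point): the same at the right: 88 mm to the right of the middle, 30 mm above the table
- stop_rail: dark steel flat bar 44 x 250 x 8 mm bolted to the table, across the way of the unit; carries the two stops. Origin: middle of its underside under the line of the stop blocks; x points away from the robot (the way the unit is walked), y to the left along the bar
- stop_left: left stop: steel block 30 x 32 x 46 mm fixed to the rail, 75 mm left of its origin (own origin: its foot, 6 mm up). A hard steel screw, 32 mm above the table, points at the unit; its end lies 25 to 39 mm to the robot's side of the rail's origin, set differently for each stop and each time. A sprung brass plunger stands 7.5 mm out of it: about 0.5 N at first touch, 1.2 N when pushed right in
- stop_right: right stop: the same, 75 mm right of the rail's origin, its screw set independently. Once a plunger is pushed right in, the unit's front meets the hard end of the screw; the unit's friction then keeps the plunger in: a slow push of 20 to 25 N at the corner behind it then moves it no farther
- spindle_cap_centre (a point): bystander: brown stepped cap, 64 mm across, 55 mm high, beside the left end of the rail; point at its centre
- forged_arm_centre (a point): bystander: brown forged link arm, 34 x 121 x 38 mm, lying to the right of the unit; point at its centre
- bush_centre (a point): bystander: brown steel bush, 38 mm across and 58 mm long, lying to the right of the unit's front; point at its centre

How it is judged:
At the end, for the whole second after the job is handed in: the power unit stands at rest, flat on the table, and its front bears on both plungers with more than 0.8 N, that is with each pushed in by at least about half of its 7.5 mm travel (contact force between power_unit and stop_left above 0.8 N and contact force between power_unit and stop_right above 0.8 N and angle between power_unit's own z axis and vertical below 0.03 rad and linear speed of power_unit below 0.01 m/s); the robot touches nothing.
It fails at once if the sockets on the unit's rear are touched (contact force between rear_sockets and anything else above 1 N).
It fails at once if the unit is turned more than 0.25 rad off the rail's direction (angle between the x axis of power_unit and the x axis of stop_rail, either way round above 0.25 rad).
It fails at once if the unit is tipped or lifted (angle between power_unit's own z axis and vertical above 0.08 rad or height (world z) of power_unit above 0.012 m).
It fails at once if a stop is rammed with more than 45 N (contact force between power_unit and stop_left above 45 N or contact force between power_unit and stop_right above 45 N).
It fails at once if a bystander is shifted by more than 15 mm (distance of any of spindle_cap_centre, forged_arm_centre, bush_centre from where it was at the start of the episode above 0.015 m).
It also fails if it takes over 72 s, if anything falls off the work surface, if the arm or the gripper's body presses on something with over 40 N, if the wrist force passes 120 N, or if a joint passes its speed limit or range.

### The arm

A 6-joint arm with a two-finger parallel gripper is mounted at the origin on a cart in front of the work surface, level with it; the furniture and walls round the work are solid. World frame = base frame: x ahead of the robot, y to its left, z up, the work surface at z = 0. Lengths are in m, angles in rad, forces in N, time in s.
With the tool pointing down it reaches from about 0.4 to 0.825 m from the base axis. Payload 7 kg.
Tool frame: the origin (TCP) lies between the finger pads; the fingertips stand 8 mm ahead of it and the grasp point (between the pads) lies 11 mm behind it (arm.finger_overhang is the distance from the TCP to the fingertips, in m); z points along the fingers, y is the line along which they close (so a half turn about z gives the same grasp; the last joint's range is limited). The gripper opens to 88 mm and grips with 3 to 60 N. Pads are 19 mm wide; open, the fingers measure 130 mm over their backs; the gripper's body (78 mm by 193 mm) begins 47 mm behind the grasp point.
Start: joints at [-0.956, 0.359, 0.012, 0, -1.224, -0.288], TCP at [0.217, -0.639, 0.235] pointing down, gripper open.
Joint ranges: [-3.07, 3.07], [-1.43, 2.12], [-1.02, 1.25], [-3.03, 1.67], [-3.05, -0], [-3.03, 3.03]. Speed limits (rad/s): [2.39, 2.39, 3.01, 3.14, 3.14, 3.14].

### API

Orientations are given as [roll, pitch, yaw] about the fixed x, y, z axes, in that order (R = Rz(yaw) Ry(pitch) Rx(roll)).
In Python, from station import arm gives the robot as it stands.
- The arm moves only by the tool move_arm, never from a script. Its argument "rows" is text: rows parted by semicolons, each of 7 numbers parted by spaces: the turn, a rotation vector about the tool's x, y, z in degrees, then the shift along the tool's x, y, z in m, then the finger opening in m, from 0 to 0.0876. A call has 1 to 8 rows; each row shifts and turns the commanded pose from where the row before left it, along the tool's axes as they then stand; what a row does not reach is not made up. A row lasts 1/8 s, in which the tool goes at most 62.5 mm and 10.7 degrees, less where a joint would pass 70% of its speed; a pose out of reach is approached as far as the arm can. A call is refused whole if a number of a shift passes 0.0625 or a number of a turn 10.7, either way. A call with a gripper value outside its range is refused whole. The fingers move at their own pace and stop on an object; "squeeze" is the grip in N (left out, the last holds). Time passes only in rows, so rows that do not move let the fingers close. It gives the time, the measured TCP pose, the force, the opening and the grip force at its end, in the units of the state.
- arm.get_state(): the state, without advancing time (a new reading comes with each control period).
- arm.grab_frame(name): name is "side" or "top"; returns (picture, depth): 400x640x3 uint8, blue, green, red; 400x640 float32, m along the optical axis (not along the pixel's ray), 0 where there is no reading.
- arm.camera_model(name): a dict with "mtx" (3x3 intrinsics, pixels), "camera_from_world" (4x4, takes a point from world to camera coordinates). Camera axes: x right, y down, z forward; pixel columns grow to the right and rows downward; lengths in m; the calibration is good to about 2 mm. A picture is of the moment at which its call begins. camera_model takes no time and is no camera call.
- arm.job_done(): hands the job in; it is judged then, once.
The state is a dict: "t": time; "q": joint angles; "qd": joint speeds; "joint_efforts": joint torques, N m; "eef_pos": TCP position; "ee_rot": TCP orientation; "force": force on the tool from outside, world axes, zero at the start; "moment": the same for the moment, N m; "width": finger opening in m; "gripper_force": force on a finger pad.
Only numpy, scipy, OpenCV 4.12 (cv2) and the standard library are available. Lean on these libraries where they do the work, as an engineer would, in place of code of your own. Each camera call takes 0.05 s, during which the arm holds its last target. There are 200 camera calls.

## Working session

There is one attempt and no reset: what is moved stays moved. The work goes in short steps, Python scripts to look and compute and a tool call to move; the robot and the scene stay as the last step left them, time stands still between calls to the robot, and variables do not carry over. Pictures are saved under pics/ and viewed, at most 10 in all, crops included, and the job is handed in when it is done.

Besides the shell and the picture viewer there is one more tool, called after "Request:" as name(argument=value, ...), one argument or row to a line, values as JSON. move_arm: Moves the arm, as the interface text tells. Its arguments: {"type":"object","properties":{"rows":{"type":"string"},"squeeze":{"type":"number"}},"required":["rows"]}

```bash
ls; mkdir -p pics; python3 - <<'E'
from station import arm
import cv2, numpy as np
s=arm.get_state(); print({k:np.round(v,3) for k,v in s.items()})
for n in("top","side"):
    p,d=arm.grab_frame(n); cv2.imwrite(f"pics/{n}0.png",p); np.save(f"pics/{n}0.npy",d)
    m=arm.camera_model(n); print(n,np.round(m["mtx"],1).tolist(),np.round(m["camera_from_world"],3).tolist())
E
```

```text
pics
{'t': np.float64(0.0), 'q': array([-0.956,  0.359,  0.011, -0.   , -1.224, -0.288]), 'qd': array([ 0.001,  0.001,  0.001, -0.001, -0.   ,  0.   ]), 'joint_efforts': array([-0.0000e+00, -5.8272e+01,  2.9304e+01,  6.9980e+00,  7.0000e-03,
       -0.0000e+00]), 'eef_pos': array([ 0.217, -0.639,  0.234]), 'ee_rot': array([ 3.14 , -0.   , -2.815]), 'force': array([ 0.067,  0.11 , -0.959]), 'moment': array([ 0.015,  0.007, -0.058]), 'gripper_force': np.float64(0.0), 'width': np.float64(0.088)}
top [[423.1, 0.0, 318.1], [0.0, 423.1, 199.8], [0.0, 0.0, 1.0]] [[-0.002, -1.0, 0.005, -0.141], [-0.984, 0.001, -0.179, 0.627], [0.179, -0.005, -0.984, 1.03], [0.0, 0.0, 0.0, 1.0]]
side [[363.2, 0.0, 317.0], [0.0, 363.2, 196.6], [0.0, 0.0, 1.0]] [[0.977, -0.215, -0.01, -0.642], [-0.148, -0.637, -0.756, 0.047], [0.156, 0.74, -0.654, 0.9], [0.0, 0.0, 0.0, 1.0]]
```

View pics/top0.png

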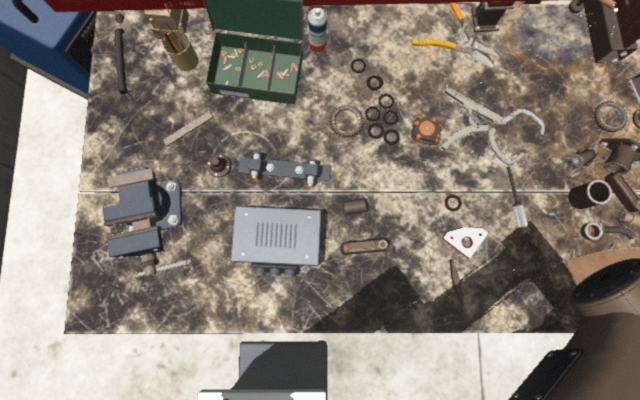

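View pics/side0.png

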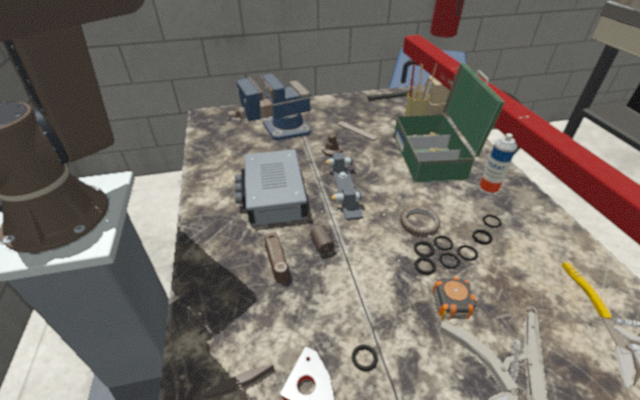

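```bash
cat > h.py <<'E'
from station import arm
import cv2, numpy as np
def ray(n,u,v,z):
    m=arm.camera_model(n); T=np.linalg.inv(m["camera_from_world"])
    r=T[:3,:3]@np.linalg.inv(m["mtx"])@[u,v,1]; o=T[:3,3]
    return o+r*(z-o[2])/r[2]
def crop(n,f,x0,y0,x1,y1,k):
    p,d=arm.grab_frame(n); cv2.imwrite(f"pics/{f}.png",cv2.resize(p[y0:y1,x0:x1],None,fx=k,fy=k,interpolation=cv2.INTER_CUBIC)); return p,d
def world(n,d):
    m=arm.camera_model(n); T=np.linalg.inv(m["camera_from_world"]); K=m["mtx"]
    v,u=np.mgrid[:400,:640]; P=np.stack([(u-K[0,2])/K[0,0]*d,(v-K[1,2])/K[1,1]*d,d],-1)
    return P@T[:3,:3].T+T[:3,3]
def unit(d,n="top"):
    "pose of the unit from the depth points of its top face"
    W=world(n,d); ok=(d>0)&(abs(W[...,2]-.062)<.007)
    ok[:, :200]=0; ok[:,345:]=0; ok[:190]=0; ok[285:]=0
    c,l,st,_=cv2.connectedComponentsWithStats(ok.astype(np.uint8),connectivity=4); i=1+np.argmax(st[1:,4])
    m=(l==i).astype(np.uint8); m=cv2.morphologyEx(m,cv2.MORPH_CLOSE,np.ones((5,5))); m=cv2.morphologyEx(m,cv2.MORPH_OPEN,np.ones((7,7)))
    P=W[(m>0)&ok]; r=cv2.minAreaRect((P[:,:2]*1000).astype(np.float32))
    return r,np.median(P[:,2]),st[i]
E
python3 - <<'E'
from h import *
p,d=crop("top","top1",200,140,360,290,5 if 0 else 4)
r,z,st=unit(d); print(r,z,st)
E
```

```text
((537.0211791992188, -36.1588134765625), (220.0527801513672, 140.1286163330078), 87.10508728027344) 0.06184591677570972 [ 231  206   91   59 4801]
```

View pics/top1.png

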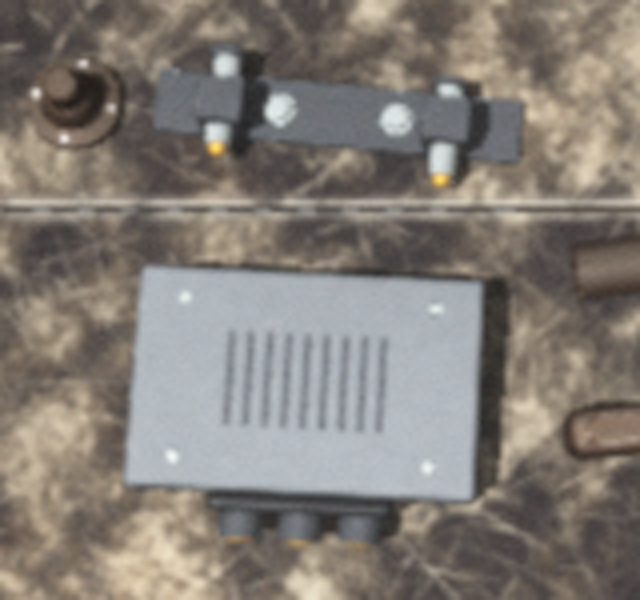

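```bash
python3 - <<'E'
from h import *
f=lambda x,y,z: ray("top",(x+.5)/4-.5+200,(y+.5)/4-.5+140,z)
L=f(216,155,.034);R=f(440,187,.034); print("tips",L,R)
a=[f(160,70,.008),f(523,103,.008),f(520,162,.008),f(155,128,.008)]; print(np.round(a,4))
print("screw ends",f(216,142,.038),f(440,174,.038))
bl,br=f(221,98,.052),f(447,117,.052);print("blocks",bl,br)
for p,q in((a[1],a[0]),(a[2],a[3]),(br,bl)): e=q-p; print(np.degrees(np.arctan2(-e[0],e[1])),np.linalg.norm(e))
th=np.radians(-2.9);x=np.array([np.cos(th),np.sin(th)]);y=np.array([-x[1],x[0]]);c=np.array([.537,-.0362])
for t in(L,R): print("rel",(t[:2]-c)@x-.07,(t[:2]-c)@y)
print("corners",c-.07*x+.088*y,c-.07*x-.088*y)
print("bystander",f(600,265,.02),f(580,430,.03))
E
```

```text
tips [0.68867042 0.0285787  0.034     ] [ 0.66682642 -0.11963746  0.034     ]
[[ 0.7544  0.0722  0.008 ]
 [ 0.7309 -0.1757  0.008 ]
 [ 0.6897 -0.1734  0.008 ]
 [ 0.7137  0.0744  0.008 ]]
screw ends [0.6965339  0.02819413 0.038     ] [ 0.67471406 -0.11968795  0.038     ]
blocks [0.72272311 0.02354338 0.052     ] [ 0.70973774 -0.12443165  0.052     ]
-5.424146673350856 0.24910956850047716
-5.529962684613006 0.2489434944168084
-5.015074600482746 0.14854369305739995
rel 0.0781988431137377 0.07236919780767115
rel 0.06388150160933076 -0.07676230337736095
corners [0.47154182 0.05522881] [ 0.46263747 -0.1205458 ]
bystander [ 0.61683624 -0.22553972  0.02      ] [ 0.50722133 -0.21012871  0.03      ]
```

Request:
move_arm(
  rows="0 0 -8.3 0 0 0 0;0 0 -8.3 0 0 0 0;0 0 -8.3 0 0 0 0;0 0 -8.3 0 0 0 0;0 0 -8.3 0 0 0 0;0 0 -8.3 0 0 0 0;0 0 -8.3 0 0 0 0;0 0 -8.3 0 0 0 0",
  squeeze=10,
)

```text
t: 1.15
eef_pos: [0.2166, -0.6391, 0.2341]
ee_rot: [3.141, 0.001, -1.651]
force: [0.2, 0.6, -1.3]
width: 0.0131
gripper_force: 0.0
```

Request:
move_arm(
  rows="0 0 -0.2 -0.045 -0.03 0 0;0 0 -0.2 -0.045 -0.03 0 0;0 0 -0.2 -0.045 -0.03 0 0;0 0 -0.2 -0.045 -0.03 0 0;0 0 -0.2 -0.045 -0.03 0 0;0 0 0 -0.045 -0.03 0 0;0 0 0 -0.045 -0.03 0 0;0 0 0 -0.045 -0.03 0 0",
)

```text
t: 2.15
eef_pos: [0.4834, -0.2964, 0.2346]
ee_rot: [3.142, 0.0, -1.638]
force: [0.2, -0.7, -0.5]
width: 0.0006
gripper_force: 0.0
```

Request:
move_arm(
  rows="0 0 0 -0.045 0.01 0 0;0 0 0 -0.045 0.01 0 0;0 0 0 -0.045 0.01 0.01 0;0 0 0 -0.045 0.01 0.02 0;0 0 0 -0.045 0.01 0.02 0;0 0 0 -0.045 0.01 0.02 0;0 0 0 -0.045 0.01 0.02 0;0 0 0 -0.035 0.01 0.02 0",
)

```text
t: 3.15
eef_pos: [0.4262, 0.0582, 0.1241]
ee_rot: [-3.141, 0.0, -1.638]
force: [0.3, 0.2, -0.3]
width: 0.0002
gripper_force: 0.0
```

Request:
move_arm(
  rows="0 0 0.7 0 0 0.03 0;0 0 0.7 0 0 0.03 0;0 0 0.8 0 0 0.025 0;0 0 0 0 0 0.009 0;0 0 0 0 -0.007 0 0;0 0 0 0 -0.006 0 0;0 0 0 0 -0.003 0 0;0 0 0 0 -0.003 0 0",
)

```text
t: 4.15
eef_pos: [0.4459, 0.0546, 0.031]
ee_rot: [-3.141, 0.001, -1.677]
force: [0.2, 1.3, -0.3]
width: 0.0005
gripper_force: 0.0
```

```bash
python3 - <<'E'
from h import *
p,d=crop("side","side1",190,110,390,260,4)
p,d=arm.grab_frame("top"); r,z,st=unit(d); print(r,z,st); s=arm.get_state(); print(s["eef_pos"],s["ee_rot"],s["force"])
E
```

```text
((537.0695190429688, -36.191436767578125), (219.9750518798828, 140.34054565429688), 87.10995483398438) 0.06186346384356467 [ 234  206   88   59 4094]
[0.44587289 0.05461467 0.03085328] [-3.14097863e+00  4.26914034e-04 -1.67700717e+00] [-0.2168556   0.08995057 -0.21920745]
```

View pics/side1.png

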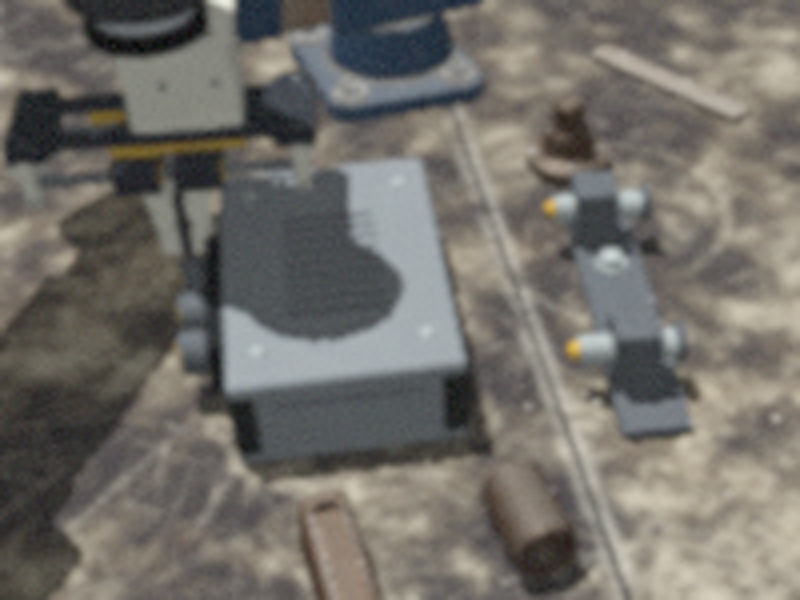

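Request:
move_arm(
  rows="0 0 0 -0.001 -0.003 0 0;0 0 0 0 -0.003 0 0;0 0 0 0 -0.003 0 0;0 0 0 0 -0.004 0 0;0 0 0 0 -0.004 0 0;0 0 0 0 -0.004 0 0;0 0 0 0 -0.004 0 0;0 0 0 0 -0.003 0 0",
)

```text
t: 5.25
eef_pos: [0.4707, 0.0526, 0.0301]
ee_rot: [3.137, -0.001, -1.677]
force: [-13.9, 9.0, 9.4]
width: 0.0007
gripper_force: 8.4
```

```bash
cat > look.py <<'E'
from h import *
p,d=arm.grab_frame("top"); r,z,st=unit(d); s=arm.get_state()
c=np.array(r[0])/1000; a=(r[2]+45)%90-45; a=np.radians(a)
x=np.array([np.cos(a),np.sin(a)]); y=np.array([-x[1],x[0]])
print("size",np.round(r[1],1),"c",c.round(4),"yaw",np.degrees(a).round(2),"rel rail",(np.degrees(a)+5.4).round(1))
for n,t in(("L",[.6887,.0286]),("R",[.6668,-.1196])):
    v=np.array(t)-c; print(n,"gap to plunger tip mm",((v@x-.07)*1e3).round(1),"at y",(v@y).round(3))
print("push pts L",(c-.07*x+.090*y).round(4),"R",(c-.07*x-.090*y).round(4))
print("tcp",s["eef_pos"].round(4),s["ee_rot"].round(3),"F",s["force"].round(1),"t",s["t"])
E
python3 look.py
```

```text
size [219.8 140.2] c [ 0.5483 -0.0437] yaw -8.25 rel rail -2.8
L gap to plunger tip mm 58.6 at y 0.092
R gap to plunger tip mm 58.2 at y -0.058
push pts L [0.4919 0.0554] R [ 0.4661 -0.1227]
tcp [0.4711 0.0525 0.0301] [ 3.137e+00 -1.000e-03 -1.677e+00] F [-12.2   7.7   6.5] t 5.3
```

Request:
move_arm(
  rows="0 0 0 0 -0.003 0 0;0 0 0 0 -0.004 0 0;0 0 0 0 -0.004 0 0;0 0 0 0 -0.002 0 0;0 0 0 0 0 0 0",
)

```text
t: 5.92
eef_pos: [0.4837, 0.0511, 0.03]
ee_rot: [3.137, -0.001, -1.678]
force: [-11.3, 8.4, 6.2]
width: 0.0001
gripper_force: 6.9
```

```bash
python3 look.py
```

```text
size [219.6 140. ] c [ 0.5557 -0.0487] yaw -11.82 rel rail -6.4
L gap to plunger tip mm 44.4 at y 0.103
R gap to plunger tip mm 53.3 at y -0.047
push pts L [0.5056 0.0538] R [ 0.4687 -0.1224]
tcp [0.4838 0.0512 0.03  ] [ 3.137e+00 -1.000e-03 -1.678e+00] F [-10.7   7.5   5.6] t 5.975
```

Request:
move_arm(
  rows="0 0 0 0 0.012 0 0;0 0 0 0 0.018 0 0;0 0 0 0 0 -0.05 0;0 0 0 0.05 0 0 0;0 0 0 0.06 0 0 0;0 0 0 0.05 0 0 0;0 0 0 0.015 0 0 0;0 0 0 0 0 0 0",
)

```text
t: 6.98
eef_pos: [0.4377, -0.1204, 0.0805]
ee_rot: [-3.141, -0.0, -1.679]
force: [0.7, 0.7, 0.1]
width: 0.0004
gripper_force: 0.0
```

```bash
python3 look.py
```

```text
size [220.1 139.8] c [ 0.5565 -0.0487] yaw -11.14 rel rail -5.7
L gap to plunger tip mm 44.8 at y 0.101
R gap to plunger tip mm 51.9 at y -0.048
push pts L [0.5052 0.0531] R [ 0.4704 -0.1235]
tcp [ 0.4379 -0.1197  0.0806] [-3.141  0.    -1.678] F [1.2 0.1 0.1] t 7.025
```

Request:
move_arm(
  rows="0 0 0 0 0 0.025 0;0 0 0 0 0 0.025 0;0 0 0 0 -0.006 0 0;0 0 0 0 -0.004 0 0;0 0 0 0 -0.003 0 0;0 0 0 0 -0.004 0 0;0 0 0 0 -0.004 0 0;0 0 0 0 -0.004 0 0",
)

```text
t: 8.02
eef_pos: [0.4569, -0.1235, 0.0306]
ee_rot: [3.132, -0.002, -1.679]
force: [-17.0, -6.0, 12.4]
width: 0.0002
gripper_force: 9.1
```

Request:
move_arm(
  rows="0 0 0 0 -0.004 0 0;0 0 0 0 -0.004 0 0;0 0 0 0 -0.004 0 0;0 0 0 0 -0.004 0 0;0 0 0 0 -0.003 0 0;0 0 0 0 0 0 0",
)

```text
t: 8.78
eef_pos: [0.4768, -0.1256, 0.0304]
ee_rot: [3.133, -0.002, -1.679]
force: [-11.7, -7.3, 4.7]
width: 0.0005
gripper_force: 6.2
```

```bash
python3 look.py
```

```text
size [221.3  99.1] c [ 0.5975 -0.0436] yaw -0.21 rel rail 5.2
L gap to plunger tip mm 21.0 at y 0.073
R gap to plunger tip mm -0.4 at y -0.076
push pts L [0.5278 0.0466] R [ 0.5271 -0.1334]
tcp [ 0.4768 -0.1256  0.0304] [ 3.133e+00 -2.000e-03 -1.679e+00] F [-12.1  -6.7   4.8] t 8.825
```

Request:
move_arm(
  rows="0 0 0 0 0.012 0 0;0 0 0 0 0.022 0 0;0 0 0 0 0 -0.05 0;0 0 0 -0.05 0 0 0;0 0 0 -0.06 0 0 0;0 0 0 -0.05 0 0 0;0 0 0 -0.01 0 0 0;0 0 0 0 0 0 0",
)

```text
t: 9.82
eef_pos: [0.4662, 0.0493, 0.0812]
ee_rot: [-3.14, 0.001, -1.675]
force: [-0.5, -0.4, -0.4]
width: 0.0006
gripper_force: 0.0
```

```bash
python3 look.py
```

```text
size [219.9 140.2] c [ 0.5721 -0.043 ] yaw -3.41 rel rail 2.0
L gap to plunger tip mm 42.1 at y 0.078
R gap to plunger tip mm 29.1 at y -0.071
push pts L [0.5076 0.051 ] R [ 0.4969 -0.1287]
tcp [0.4659 0.0484 0.081 ] [-3.141e+00  1.000e-03 -1.676e+00] F [-0.9 -0.9 -0.2] t 9.875
```

Request:
move_arm(
  rows="0 0 0 0 0 0.025 0;0 0 0 0 0 0.025 0;0 0 0 0 -0.01 0 0;0 0 0 0 -0.006 0 0;0 0 0 0 -0.004 0 0;0 0 0 0 -0.004 0 0;0 0 0 0 -0.004 0 0;0 0 0 0 -0.004 0 0",
)

```text
t: 10.88
eef_pos: [0.4951, 0.045, 0.0309]
ee_rot: [3.138, -0.0, -1.678]
force: [-14.6, 10.5, 9.9]
width: 0.0002
gripper_force: 8.6
```

Request:
move_arm(
  rows="0 0 0 0 -0.004 0 0;0 0 0 0 -0.004 0 0;0 0 0 0 -0.004 0 0;0 0 0 0 -0.004 0 0;0 0 0 0 -0.003 0 0;0 0 0 0 -0.002 0 0;0 0 0 0 0 0 0",
)

```text
t: 11.75
eef_pos: [0.5161, 0.0429, 0.0307]
ee_rot: [3.138, -0.0, -1.678]
force: [-12.5, 7.1, 6.4]
width: 0.0003
gripper_force: 7.3
```

```bash
python3 look.py
```

```text
size [218.9 140.2] c [ 0.5888 -0.054 ] yaw -11.03 rel rail -5.6
L gap to plunger tip mm 12.3 at y 0.1
R gap to plunger tip mm 19.1 at y -0.05
push pts L [0.5373 0.0478] R [ 0.5028 -0.1289]
tcp [0.516  0.0429 0.0307] [ 3.138 -0.    -1.678] F [-12.    8.4   6.8] t 11.8
```

Request:
move_arm(
  rows="0 0 0 0 0.012 0 0;0 0 0 0 0.022 0 0;0 0 0 0 0 -0.05 0;0 0 0 0.05 0 0 0;0 0 0 0.06 0 0 0;0 0 0 0.05 0 0 0;0 0 0 0.012 0 0 0;0 0 0 0 0 0 0",
)

```text
t: 12.8
eef_pos: [0.4665, -0.1253, 0.0809]
ee_rot: [-3.141, 0.0, -1.679]
force: [-0.2, -0.6, 0.2]
width: 0.0006
gripper_force: 0.0
```

```bash
python3 look.py
```

```text
size [113.8 233.9] c [ 0.5953 -0.0529] yaw 0.02 rel rail 5.4
L gap to plunger tip mm 23.4 at y 0.081
R gap to plunger tip mm 1.4 at y -0.067
push pts L [0.5253 0.0371] R [ 0.5254 -0.1429]
tcp [ 0.4667 -0.1246  0.0809] [-3.141  0.    -1.678] F [-0.6  0.9 -0.1] t 12.85
```

Request:
move_arm(
  rows="0 0 0 0 0 0.025 0;0 0 0 0 0 0.025 0;0 0 0 0 -0.007 0 0;0 0 0 0 -0.005 0 0;0 0 0 0 -0.004 0 0;0 0 0 0 -0.003 0 0;0 0 0 0 -0.003 0 0;0 0 0 0 -0.003 0 0",
)

```text
t: 13.85
eef_pos: [0.4863, -0.1281, 0.0307]
ee_rot: [3.133, -0.001, -1.679]
force: [-16.5, -1.5, 13.5]
width: 0.0003
gripper_force: 9.4
```

Request:
move_arm(
  rows="0 0 0 0 -0.003 0 0;0 0 0 0 -0.003 0 0;0 0 0 0 -0.003 0 0;0 0 0 0 -0.003 0 0;0 0 0 0 0 0 0",
)

```text
t: 14.48
eef_pos: [0.4978, -0.1302, 0.0303]
ee_rot: [3.132, -0.002, -1.679]
force: [-14.5, -7.1, 8.0]
width: 0.0008
gripper_force: 7.4
```

Request:
move_arm(
  rows="0 0 0 0 0.012 0 0;0 0 0 0 0.022 0 0;0 0 0 0 0 -0.05 0;0 0 0 -0.05 0 0 0;0 0 0 -0.06 0 0 0;0 0 0 -0.05 0 0 0;0 0 0 -0.01 0 0 0;0 0 0 0 0 0 0",
)

```text
t: 15.48
eef_pos: [0.4878, 0.0449, 0.081]
ee_rot: [-3.141, 0.001, -1.675]
force: [-0.5, -1.2, 0.2]
width: 0.0004
gripper_force: 0.0
```

```bash
python3 look.py
```

```text
size [220.5 134. ] c [ 0.5872 -0.0535] yaw -1.47 rel rail 3.9
L gap to plunger tip mm 29.4 at y 0.085
R gap to plunger tip mm 11.3 at y -0.064
push pts L [0.5195 0.0383] R [ 0.5149 -0.1417]
tcp [0.4875 0.044  0.0808] [-3.141  0.    -1.676] F [ 0.2 -0.4  0.3] t 15.525
```

```bash
python3 - <<'E'
from h import *
crop("top","top2",210,150,350,280,5)
E
sed -i 's/fx=k/fx=k/' h.py
```

```text
(no output)
```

View pics/top2.png

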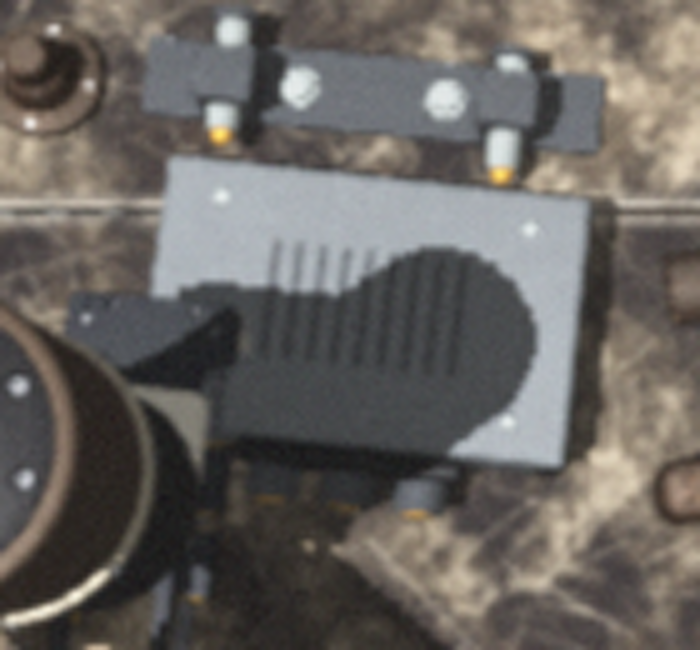

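```bash
cat > look.py <<'E'
from h import *
p,d=arm.grab_frame("top"); s=arm.get_state(); W=world("top",d)
ok=((d>0)&(abs(W[...,2]-.062)<.006)).astype(np.uint8); ok[:,:215]=0; ok[:,350:]=0; ok[:165]=0; ok[285:]=0
ok=cv2.morphologyEx(ok,cv2.MORPH_OPEN,np.ones((5,5)))
cs=range(248,308); F=np.array([W[np.argmax(ok[:,u]),u,:2] for u in cs if ok[:,u].any()])
for _ in range(3):
    k=np.polyfit(F[:,1],F[:,0],1); e=F[:,0]-np.polyval(k,F[:,1]); F=F[abs(e)<max(2*e.std(),.001)]
a=-np.arctan(k[0]); x=np.array([np.cos(a),np.sin(a)]); y=np.array([-x[1],x[0]])
o=np.array([np.polyval(k,0),0])+.0008*x      # half a pixel
P=W[ok>0][:,:2]-o; f=(P@x>-.05)&(P@x<-.005); lat=P[f]@y
lo,hi=np.percentile(lat,.5),np.percentile(lat,99.5)
c=o-.07*x+y*(lo+.109)
print("width",(hi-lo).round(4),"c",c.round(4),"yaw",np.degrees(a).round(2),"rel rail",(np.degrees(a)+5.4).round(1),"sd",e.std().round(4))
for n,t in(("L",[.6887,.0286]),("R",[.6668,-.1196])):
    v=np.array(t)-c; print(n,"gap to plunger tip mm",((v@x-.07)*1e3).round(1),"at y",(v@y).round(3))
print("push pts L",(c-.07*x+.090*y).round(4),"R",(c-.07*x-.090*y).round(4))
print("tcp",s["eef_pos"].round(4),s["ee_rot"].round(3),"F",s["force"].round(1),"t",s["t"])
E
python3 look.py; python3 -c "
from h import *
f=lambda x,y,z: ray('top',(x+.5)/5-.5+210,(y+.5)/5-.5+150,z)
print(f(170,157,.062),f(592,202,.062),f(564,467,.062),f(221,145,.034),f(500,184,.034))"
```

```text
width 0.2163 c [ 0.5965 -0.0507] yaw -6.36 rel rail -1.0 sd 0.0009
L gap to plunger tip mm 12.9 at y 0.089
R gap to plunger tip mm 7.5 at y -0.061
push pts L [0.5369 0.0465] R [ 0.5169 -0.1324]
tcp [0.4873 0.0432 0.0807] [-3.142  0.    -1.678] F [ 0.1 -0.1  0.2] t 15.625
[0.67518052 0.04997563 0.062     ] [ 0.65122054 -0.16725854  0.062     ] [ 0.51544383 -0.15231539  0.062     ] [0.68805899 0.02810069 0.034     ] [ 0.66675906 -0.11957158  0.034     ]
```

Request:
move_arm(
  rows="0 0 0 -0.004 0 0.025 0;0 0 0 0 0 0.025 0;0 0 0 0 -0.012 0 0;0 0 0 0 -0.01 0 0;0 0 0 0 -0.004 0 0;0 0 0 0 -0.003 0 0;0 0 0 0 -0.003 0 0;0 0 0 0 -0.003 0 0",
)

```text
t: 16.62
eef_pos: [0.5195, 0.0444, 0.0308]
ee_rot: [3.137, -0.001, -1.677]
force: [-16.0, 9.9, 13.8]
width: 0.0004
gripper_force: 9.9
```

Request:
move_arm(
  rows="0 0 0 0 -0.003 0 0;0 0 0 0 -0.003 0 0;0 0 0 0 -0.003 0 0;0 0 0 0 -0.002 0 0;0 0 0 0 -0.001 0 0;0 0 0 0 0 0 0",
)

```text
t: 17.38
eef_pos: [0.5314, 0.0435, 0.0307]
ee_rot: [3.137, -0.0, -1.677]
force: [-15.5, 10.0, 11.5]
width: 0.0003
gripper_force: 9.4
```

```bash
python3 look.py
```

```text
width 0.2147 c [ 0.6033 -0.0568] yaw -7.48 rel rail -2.1 sd 0.003
L gap to plunger tip mm 3.5 at y 0.096
R gap to plunger tip mm 1.1 at y -0.054
push pts L [0.5456 0.0415] R [ 0.5222 -0.1369]
tcp [0.5313 0.0434 0.0306] [ 3.137 -0.    -1.677] F [-15.9  10.2  11.2] t 17.425
```

Request:
move_arm(
  rows="0 0 0 0 0.012 0 0;0 0 0 0 0.022 0 0;0 0 0 0 0 -0.05 0;0 0 0 0.05 0 0 0;0 0 0 0.06 0 0 0;0 0 0 0.05 0 0 0;0 0 0 0.016 0 0 0;0 0 0 0 0 0 0",
)

```text
t: 18.42
eef_pos: [0.482, -0.1292, 0.0807]
ee_rot: [-3.141, 0.0, -1.679]
force: [-0.1, 0.0, 0.2]
width: 0.0004
gripper_force: 0.0
```

```bash
python3 - <<'E'
s=open('look.py').read()
i=s.index("for _ in"); j=s.index("a=-np.arctan")
s=s[:i]+"""from scipy.stats import theilslopes
q=theilslopes(F[:,0],F[:,1]); k=q[:2]; e=F[:,0]-np.polyval(k,F[:,1]); g=abs(e)<.0025
k=np.polyfit(F[g,1],F[g,0],1); print("used",g.sum(),len(g)); e=e[g]
"""+s[j:]
s=s.replace("range(248,308)","range(236,318)")
open('look.py','w').write(s)
E
python3 look.py; python3 -c "
from h import *
crop('top','top3',210,150,350,280,5)"
```

```text
used 7 79
width 0.2153 c [ 0.6021 -0.056 ] yaw -9.27 rel rail -3.9 sd 0.0003
L gap to plunger tip mm 1.8 at y 0.097
R gap to plunger tip mm 4.1 at y -0.052
push pts L [0.5475 0.0441] R [ 0.5186 -0.1335]
tcp [ 0.4822 -0.1285  0.0807] [-3.141  0.    -1.678] F [-0.1  0.4  0.2] t 18.475
```

View pics/top3.png

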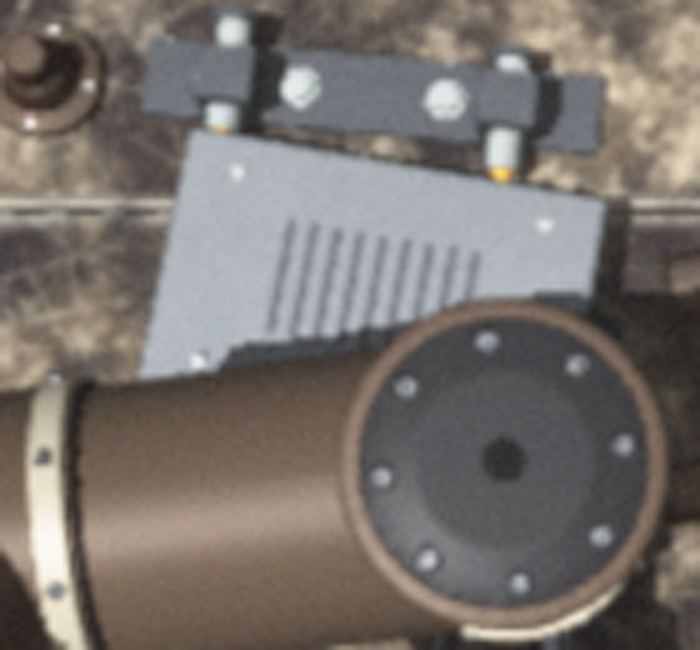

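Request:
move_arm(
  rows="0 0 0 0 0 0.025 0;0 0 0 0 0 0.025 0;0 0 0 0 -0.008 0 0;0 0 0 0 -0.006 0 0;0 0 0 0 -0.002 0 0;0 0 0 0 -0.002 0 0;0 0 0 0 -0.002 0 0;0 0 0 0 -0.002 0 0",
)

```text
t: 19.52
eef_pos: [0.5006, -0.1309, 0.0306]
ee_rot: [3.136, -0.0, -1.678]
force: [-14.2, 3.5, 14.2]
width: 0.0005
gripper_force: 8.0
```

Request:
move_arm(
  rows="0 0 0 0 -0.002 0 0;0 0 0 0 -0.002 0 0;0 0 0 0 -0.001 0 0;0 0 0 0 -0.001 0 0;0 0 0 0 0 0 0",
)

```text
t: 20.15
eef_pos: [0.5041, -0.1325, 0.0303]
ee_rot: [3.132, -0.002, -1.679]
force: [-17.0, -3.4, 14.1]
width: 0.0007
gripper_force: 9.4
```

Request:
move_arm(
  rows="0 0 0 0 -0.0015 0 0;0 0 0 0 -0.0015 0 0;0 0 0 0 -0.0015 0 0;0 0 0 0 0 0 0",
)

```text
t: 20.65
eef_pos: [0.5074, -0.1336, 0.0302]
ee_rot: [3.13, -0.002, -1.679]
force: [-19.1, -5.8, 15.7]
width: 0.0003
gripper_force: 10.6
```

```bash
python3 -c "
from h import *
crop('top','top4',230,150,330,215,7)"
```

```text
(no output)
```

View pics/top4.png

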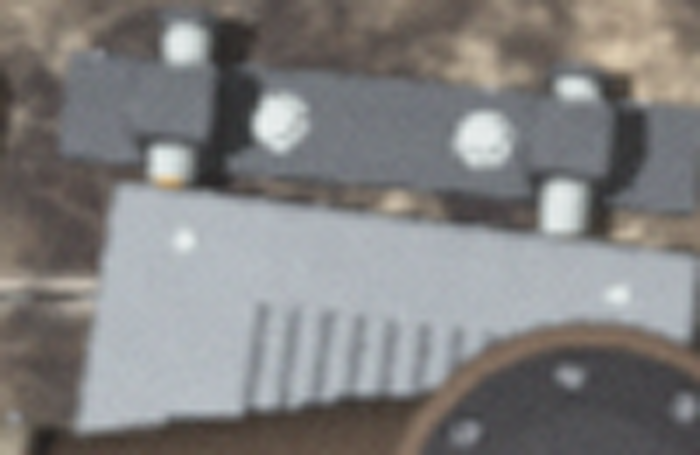

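```bash
python3 look.py; python3 -c "
from h import *
f=lambda x,y,z: ray('top',(x+.5)/7-.5+230,(y+.5)/7-.5+150,z)
print(f(117,183,.062),f(170,190,.062),f(565,238,.062),f(690,255,.062))"
```

```text
used 13 76
width 0.2154 c [ 0.6055 -0.0554] yaw -6.2 rel rail -0.8 sd 0.0008
L gap to plunger tip mm 3.6 at y 0.093
R gap to plunger tip mm -2.2 at y -0.057
push pts L [0.5457 0.0416] R [ 0.5262 -0.1373]
tcp [ 0.5075 -0.1336  0.0302] [ 3.130e+00 -2.000e-03 -1.679e+00] F [-20.3  -5.8  15.8] t 20.75
[0.68915449 0.04345662 0.062     ] [0.68648011 0.02385952 0.062     ] [ 0.66817685 -0.12175978  0.062     ] [ 0.66172244 -0.1676945   0.062     ]
```

Request:
move_arm(
  rows="0 0 0 0 -0.0015 0 0;0 0 0 0 -0.0015 0 0;0 0 0 0 -0.001 0 0;0 0 0 0 0 0 0",
)

```text
t: 21.25
eef_pos: [0.511, -0.1343, 0.03]
ee_rot: [3.129, -0.003, -1.68]
force: [-19.6, -7.4, 15.1]
width: -0.0001
gripper_force: 10.8
```

Request:
move_arm(
  rows="0 0 0 0 -0.001 0 0;0 0 0 0 -0.001 0 0;0 0 0 0 0 0 0",
)

```text
t: 21.62
eef_pos: [0.5129, -0.1346, 0.03]
ee_rot: [3.129, -0.003, -1.68]
force: [-19.4, -8.0, 15.2]
width: 0.0007
gripper_force: 10.8
```

Request:
move_arm(
  rows="0 0 0 0 0.012 0 0;0 0 0 0 0.022 0 0;0 0 0 0 0 -0.05 0;0 0 0 -0.05 0 0 0;0 0 0 -0.06 0 0 0;0 0 0 -0.05 0 0 0;0 0 0 -0.015 0 0 0;0 0 0 0 0 0 0",
)

```text
t: 22.62
eef_pos: [0.5055, 0.0461, 0.0808]
ee_rot: [-3.141, 0.001, -1.675]
force: [-0.3, -0.2, -0.4]
width: 0.0002
gripper_force: 0.0
```

```bash
python3 look.py; python3 -c "
from h import *
crop('top','top5',230,150,330,215,7)"
```

```text
used 65 75
width 0.2167 c [ 0.6107 -0.0544] yaw -5.43 rel rail -0.0 sd 0.0009
L gap to plunger tip mm -0.2 at y 0.09
R gap to plunger tip mm -8.0 at y -0.06
push pts L [0.5496 0.0419] R [ 0.5325 -0.1373]
tcp [0.5051 0.0452 0.0806] [-3.141  0.    -1.676] F [-0.2 -0.2 -0.2] t 22.675
```

View pics/top5.png

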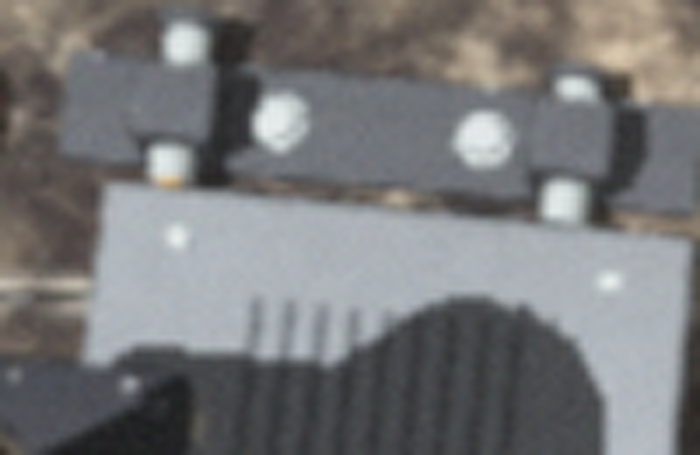

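Request:
move_arm(
  rows="0 0 0 0 0 0.025 0;0 0 0 0 0 0.025 0;0 0 0 0 -0.012 0 0;0 0 0 0 -0.008 0 0;0 0 0 0 -0.002 0 0;0 0 0 0 -0.002 0 0;0 0 0 0 -0.002 0 0;0 0 0 0 -0.002 0 0",
)

```text
t: 23.72
eef_pos: [0.5312, 0.0422, 0.0307]
ee_rot: [3.139, -0.001, -1.677]
force: [-14.3, 6.6, 14.2]
width: 0.0003
gripper_force: 9.1
```

Request:
move_arm(
  rows="0 0 0 0 -0.0015 0 0;0 0 0 0 -0.0015 0 0;0 0 0 0 -0.0015 0 0;0 0 0 0 0 0 0",
)

```text
t: 24.22
eef_pos: [0.5335, 0.0422, 0.0307]
ee_rot: [3.136, -0.001, -1.677]
force: [-20.4, 10.8, 16.2]
width: 0.0003
gripper_force: 11.8
```

Request:
move_arm(
  rows="0 0 0 0 -0.0015 0 0;0 0 0 0 -0.0015 0 0;0 0 0 0 -0.001 0 0;0 0 0 0 0 0 0",
)

```text
t: 24.72
eef_pos: [0.5359, 0.0424, 0.0306]
ee_rot: [3.133, -0.001, -1.677]
force: [-27.9, 19.0, 22.7]
width: 0.0006
gripper_force: 16.7
```

Request:
move_arm(
  rows="0 0 0 0 -0.001 0 0;0 0 0 0 -0.001 0 0;0 0 0 0 0 0 0",
)

```text
t: 25.1
eef_pos: [0.5375, 0.0424, 0.0305]
ee_rot: [3.133, -0.0, -1.677]
force: [-29.8, 20.5, 22.9]
width: 0.0003
gripper_force: 17.7
```

Request:
move_arm(
  rows="0 0 0 0 0.006 0 0;0 0 0 0 0.028 0 0;0 0 0 0 0 -0.05 0;0 0 0 0 0.03 -0.03 0;0 0 0 0 0 0 0;0 0 0 0 0 0 0",
)

```text
t: 25.85
eef_pos: [0.4801, 0.048, 0.1107]
ee_rot: [-3.141, 0.001, -1.676]
force: [0.5, -0.3, 0.1]
width: 0.0005
gripper_force: 0.0
```

```bash
python3 look.py; python3 -c "
from h import *
a=crop('top','a',230,150,330,215,7);b=crop('side','b',255,130,365,210,7)
a=cv2.imread('pics/a.png');b=cv2.imread('pics/b.png');b=cv2.resize(b,(400,290));a=cv2.resize(a,(400,260));cv2.imwrite('pics/ab6.png',cv2.vconcat([cv2.resize(cv2.imread('pics/a.png')[:300],(770,300)),cv2.imread('pics/b.png')[130:430,:]]))"
```

```text
used 50 76
width 0.2167 c [ 0.6126 -0.0561] yaw -7.8 rel rail -2.4 sd 0.0008
L gap to plunger tip mm -6.1 at y 0.094
R gap to plunger tip mm -7.7 at y -0.056
push pts L [0.5554 0.0426] R [ 0.531  -0.1357]
tcp [0.48   0.0478 0.1101] [ 3.141 -0.    -1.677] F [-0.6 -0.2  0. ] t 25.9
```

View pics/ab6.png

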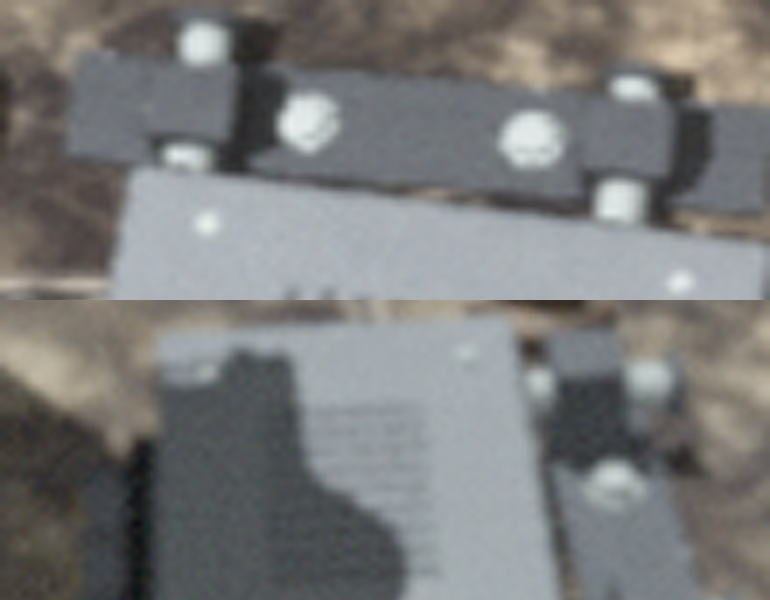

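Request:
move_arm(
  rows="0 0 0 0 0 0.03 0;0 0 0 0 0 0.03 0;0 0 0 0 0 0.02 0;0 0 0 0 -0.02 0 0;0 0 0 0 -0.02 0 0;0 0 0 0 -0.01 0 0;0 0 0 0 -0.003 0 0;0 0 0 0 0 0 0",
)

```text
t: 27.0
eef_pos: [0.5321, 0.0421, 0.0302]
ee_rot: [3.141, -0.0, -1.677]
force: [-0.1, 0.1, 0.6]
width: 0.0002
gripper_force: 0.0
```

Request:
move_arm(
  rows="0 0 0 0 -0.002 0 0;0 0 0 0 -0.002 0 0;0 0 0 0 0 0 0",
)

```text
t: 27.38
eef_pos: [0.5366, 0.0419, 0.0307]
ee_rot: [-3.141, 0.0, -1.677]
force: [-1.0, 0.2, 0.3]
width: 0.0003
gripper_force: 0.0
```

Request:
move_arm(
  rows="0 0 0 0 -0.0015 0 0;0 0 0 0 -0.0015 0 0;0 0 0 0 0 0 0",
)

```text
t: 27.75
eef_pos: [0.5371, 0.0416, 0.0304]
ee_rot: [3.138, -0.001, -1.677]
force: [-11.2, 6.3, 8.6]
width: 0.0007
gripper_force: 6.8
```

Contact at the same place as before; press on gently to see whether it is seated.

Request:
move_arm(
  rows="0 0 0 0 -0.001 0 0;0 0 0 0 -0.001 0 0;0 0 0 0 0 0 0",
)

```text
t: 28.12
eef_pos: [0.5372, 0.0415, 0.0304]
ee_rot: [3.135, -0.001, -1.678]
force: [-20.8, 11.5, 16.7]
width: 0.0004
gripper_force: 12.1
```

Request:
move_arm(
  rows="0 0 0 0 -0.001 0 0;0 0 0 0 -0.001 0 0;0 0 0 0 0 0 0",
)

```text
t: 28.5
eef_pos: [0.5373, 0.0415, 0.0304]
ee_rot: [3.132, -0.001, -1.678]
force: [-28.5, 15.6, 23.2]
width: 0.0003
gripper_force: 17.4
```

Request:
move_arm(
  rows="0 0 0 0 0.006 0 0;0 0 0 0 0.03 0 0;0 0 0 0 0 -0.05 0;0 0 0 0.05 0.005 0 0;0 0 0 0.06 0 0 0;0 0 0 0.05 0 0 0;0 0 0 0.016 0 0 0;0 0 0 0 0 0 0",
)

```text
t: 29.5
eef_pos: [0.4841, -0.1305, 0.0806]
ee_rot: [-3.141, 0.0, -1.679]
force: [0.4, -0.6, 0.1]
width: 0.0005
gripper_force: 0.0
```

Request:
move_arm(
  rows="0 0 0 0 0 0.025 0;0 0 0 0 0 0.025 0;0 0 0 0 -0.01 0 0;0 0 0 0 -0.008 0 0;0 0 0 0 -0.004 0 0;0 0 0 0 -0.002 0 0;0 0 0 0 0 0 0",
)

```text
t: 30.38
eef_pos: [0.5082, -0.1321, 0.0309]
ee_rot: [-3.141, 0.0, -1.677]
force: [0.4, 0.4, 0.4]
width: 0.0008
gripper_force: 0.0
```

Request:
move_arm(
  rows="0 0 0 0 -0.0015 0 0;0 0 0 0 -0.0015 0 0;0 0 0 0 -0.0015 0 0;0 0 0 0 0 0 0",
)

```text
t: 30.88
eef_pos: [0.5121, -0.1326, 0.0304]
ee_rot: [3.141, -0.0, -1.677]
force: [-1.0, -0.1, 1.3]
width: 0.0001
gripper_force: 0.9
```

Request:
move_arm(
  rows="0 0 0 0 -0.0015 0 0;0 0 0 0 -0.0015 0 0;0 0 0 0 0 0 0",
)

```text
t: 31.25
eef_pos: [0.5123, -0.1329, 0.0302]
ee_rot: [3.136, -0.0, -1.678]
force: [-10.5, 5.0, 9.1]
width: 0.0006
gripper_force: 6.4
```

Request:
move_arm(
  rows="0 0 0 0 -0.001 0 0;0 0 0 0 -0.001 0 0;0 0 0 0 0 0 0",
)

```text
t: 31.62
eef_pos: [0.5124, -0.133, 0.0301]
ee_rot: [3.133, -0.0, -1.678]
force: [-17.1, 7.4, 14.4]
width: 0.0004
gripper_force: 10.1
```

Request:
move_arm(
  rows="0 0 0 0 -0.001 0 0;0 0 0 0 0 0 0",
)

```text
t: 31.88
eef_pos: [0.5124, -0.1331, 0.03]
ee_rot: [3.132, -0.001, -1.678]
force: [-19.6, 7.4, 18.7]
width: 0.0005
gripper_force: 11.9
```

Request:
move_arm(
  rows="0 0 0 0 -0.0015 0 0;0 0 0 0 0 0 0;0 0 0 0 0 0 0",
)

```text
t: 32.25
eef_pos: [0.5125, -0.1333, 0.0299]
ee_rot: [3.129, -0.001, -1.679]
force: [-24.2, 9.4, 22.7]
width: 0.0003
gripper_force: 14.5
```

Both seated (no motion at 24–28 N). Retreat and check.

Request:
move_arm(
  rows="0 0 0 0 0.006 0 0;0 0 0 0 0.028 0 0;0 0 0 0 0.01 -0.05 0;0 0 0 0 0.03 -0.05 0;0 0 0 0 0 -0.05 0;0 0 0 0 0 0 0;0 0 0 0 0 0 0",
)

```text
t: 33.12
eef_pos: [0.4465, -0.1254, 0.1806]
ee_rot: [-3.141, 0.001, -1.677]
force: [0.2, 1.1, -0.6]
width: 0.0007
gripper_force: 0.0
```

```bash
python3 look.py; python3 -c "
from h import *
crop('top','top7',210,150,350,260,5)"
```

```text
used 38 79
width 0.2164 c [ 0.6122 -0.0564] yaw -7.43 rel rail -2.0 sd 0.0007
L gap to plunger tip mm -5.1 at y 0.094
R gap to plunger tip mm -7.7 at y -0.056
push pts L [0.5544 0.0419] R [ 0.5311 -0.1366]
tcp [ 0.446  -0.1255  0.1799] [ 3.141  0.    -1.677] F [ 0.1  0.4 -0.6] t 33.175
```

View pics/top7.png

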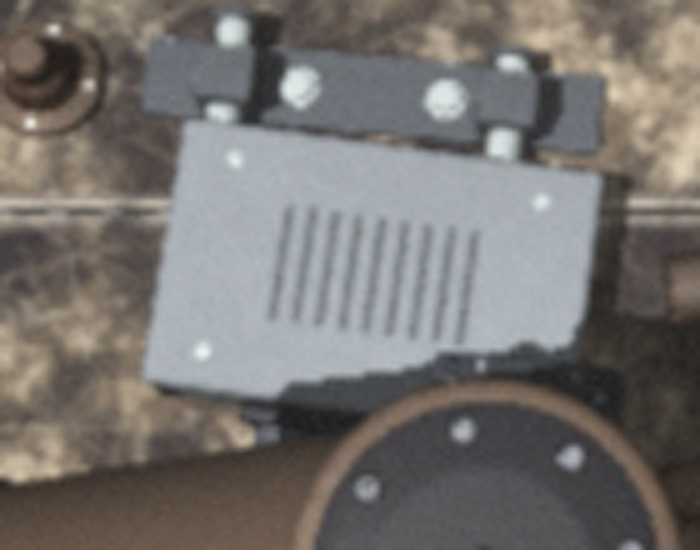

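```bash
python3 -c "
from station import arm
print(arm.job_done())"
```

```text
the job is handed in; nothing more can be done
None
```

I walked the power unit up to the stop rail and handed the job in at about 33 s; slow pushes of 24–28 N at the rear corners no longer moved it, the camera puts the left plunger at least 5 mm in and the right fully in, and the arm is clear, but the hand-in gave no verdict.

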